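Put the swapped testers back on their own display trays

TASK

On the salon counter the three loose testers stand on each other's display trays. Set one of them down upright on the empty cork mat to make room, then rearrange them so that each stands upright in the middle of the round grey pad of the tray whose stock has its own shape. Do not knock any tester over, and leave the comb, the hairbrush and the hair clip where they lie.

Things in the scene. Friction and masses are not known exactly. Their poses are not given: they have to be found in the camera images.
- tester_spray: Loose tester, white plastic: a slim round spray can, 44 mm diameter, 118 mm high: straight side from the foot to 90 mm, then a shoulder and a narrow black cap of 28 mm diameter. 0.14 to 0.35 kg. Origin at the centre of its foot, z up. Starts on the grey pad of another kind's tray, turned up to 0.25 rad from it.
- tester_square: Loose tester, white plastic: a square bottle, 46 x 46 mm, 104 mm high: flat sides from the foot to 86 mm, then a narrow black round cap of 26 mm diameter; its x and y axes are square to its flat sides. 0.14 to 0.35 kg. Origin at the centre of its foot, z up. Starts on the grey pad of another kind's tray, turned up to 0.25 rad from it.
- tester_jar: Loose tester, white plastic: a wide round jar, 56 mm diameter, 80 mm high, its upper 22 mm a black lid of the same width. 0.14 to 0.35 kg. Origin at the centre of its foot, z up. Starts on the grey pad of another kind's tray, turned up to 0.25 rad from it.
- tray_spray: Fixed plywood tray of the spray can, 8 mm thick. Origin on the counter under the centre of its round grey pad (76 mm diameter, 8 mm above the counter), where the tester belongs; z up, x away from the robot to within 0.18 rad. Spans x -135 to 55 mm, y -60 to 60 mm. At x = -80, y = +-30 mm stand two fixed stock spray cans, same shape and size as tester_spray.
- tray_square: Fixed plywood tray of the square bottle, 8 mm thick. Origin on the counter under the centre of its round grey pad (76 mm diameter, 8 mm above the counter), where the tester belongs; z up, x away from the robot to within 0.18 rad. Spans x -135 to 55 mm, y -60 to 60 mm. At x = -80, y = +-30 mm stand two fixed stock square bottles, same shape and size as tester_square.
- tray_jar: Fixed plywood tray of the wide jar, 8 mm thick. Origin on the counter under the centre of its round grey pad (76 mm diameter, 8 mm above the counter), where the tester belongs; z up, x away from the robot to within 0.18 rad. Spans x -135 to 55 mm, y -60 to 60 mm. At x = -80, y = +-30 mm stand two fixed stock wide jars, same shape and size as tester_jar.
- mat: Fixed round cork mat, 110 mm diameter, 8 mm thick, empty at the start: the free parking spot. Origin at the centre of its underside on the counter.
- comb: Loose black comb lying flat between two places, 180 x 26 mm, 6 mm high, along x. Origin at the centre of its underside. Leave it.
- brush: Loose hairbrush lying between two places, about 205 x 30 mm, 22 mm high, along x, wooden handle towards the robot. Origin at about its middle, on the counter. Leave it.
- clip: Loose steel hair clip lying between two places, 114 x 18 mm, 16 mm high, along x. Origin at the centre of its underside. Leave it.
Not all that is in view belongs to the job. What is shaped like the tray_square but purple or yellow is not meant.

How it is judged:
By the outcome, as a careful person would: the job done as asked, in the order asked, and still so for the second after the job is handed in, with the robot touching nothing.
It also fails if it takes over 128 s, if anything falls off the work surface, if the arm or the gripper's body presses on something with over 40 N, if the wrist force passes 120 N, or if a joint passes its speed limit or range.

ROBOT

A 6-joint arm with a two-finger parallel gripper is mounted at the origin on the work surface. World frame = base frame: x ahead of the robot, y to its left, z up, the work surface at z = 0. Lengths are in m, angles in degrees, forces in N, time in s.
With the tool pointing down it reaches from about 0.4 to 0.825 m from the base axis. Payload 7 kg.
Tool frame: the origin (TCP) lies between the finger pads; the fingertips stand 17 mm ahead of it and the grasp point (between the pads) lies 2 mm behind it; x points along the fingers, y is the direction in which the jaws open and shut, and the axes are right-handed (so a half turn about x gives the same grasp; the last joint's range is limited). The gripper opens to 88 mm and grips with 3 to 60 N. Pads are 19 mm wide; open, the fingers measure 130 mm over their backs; the gripper's body (78 mm by 193 mm) begins 47 mm behind the grasp point.
Start: joints at [-55.686, 20.546, 0.682, 0, -70.136, -16.507], TCP at [0.206, -0.643, 0.215] pointing down, gripper open.
Joint ranges: [-176.03, 176.03], [-82.01, 121.73], [-58.28, 71.71], [-173.87, 95.51], [-174.79, -0.11], [-173.66, 173.66]. Speed limits (degrees/s): [136.94, 136.94, 172.46, 180, 180, 180].

INTERFACE

Orientations are given as [roll, pitch, yaw] about the fixed x, y, z axes, in that order (R = Rz(yaw) Ry(pitch) Rx(roll)).
In Python, from plant import r gives the robot as it stands.
- The arm moves only by the shell command python3 -m jog 'ROWS' [FORCE]. ROWS is a JSON object of lists of equal length, an entry for each row: "fingers": the opening, from 0 (shut) to 1 (fully open); "dp": the shift along the tool's x, y, z in mm, a list of three; "twist": the turn about the tool's x in degrees. In form: {"fingers": [fingers, ...], "dp": [[dx, dy, dz], ...], "twist": [twist, ...]}. A call has exactly 5 rows; each row is the pose to reach, as a shift and turn from the pose measured when the call began, along the tool's axes at that moment; what a row does not reach only later rows make up. A row lasts 1/10 s, in which the tool goes at most 50 mm and 8.59 degrees, less where a joint would pass 70% of its speed; a pose out of reach is approached as far as the arm can. A call with a gripper value outside its range is refused whole. The fingers move at their own pace and stop on an object; FORCE is the grip in N (left out, the last holds). Time passes only in rows, so rows that repeat a pose let the fingers close, or fill a call up. It gives the time, the measured TCP pose, the force and the opening at its end, in the units of the state.
- r.get_state(): the state, without advancing time (a new reading comes with each control period).
- r.capture(name): name is "scene" or "side" or "wrist"; returns a dict with "frame" (384x512x3 uint8, red, green, blue), "intrinsics" (3x3 intrinsics, pixels), "pose" (4x4, takes a point from camera to world coordinates). Camera axes: x right, y down, z forward; pixel columns grow to the right and rows downward; lengths in m; the calibration is good to about 2 mm. The wrist camera is an equidistant fisheye: a pixel r from the principal point sees the ray r / f radians off the axis. A picture is of the moment at which its call begins. There is no depth.
- r.close_job(): hands the job in, once; it reports no verdict.
The state is a dict: "time_s": time; "joints": joint angles; "qd": joint speeds; "joint_torque": joint torques, N m; "tcp_pos": TCP position; "eef_rot": TCP orientation; "contact_force": force on the tool from outside, world axes, zero at the start; "moment": the same for the moment, N m; "gripper_width": finger opening in m.
Only numpy, scipy, OpenCV 4.12 (cv2) and the standard library are available. Lean on these libraries where they do the work, as an engineer would, in place of code of your own. Each camera call takes 0.05 s, during which the arm holds its last target. There are 200 camera calls.

## Working session

There is one attempt and no reset: what is moved stays moved. The work goes in short steps, Python scripts to look and compute and a shell command to move; the robot and the scene stay as the last step left them, time stands still between calls to the robot, and variables do not carry over. Pictures are saved under pics/ and viewed, on a budget of 14 in all, crops included, one or two more only if the job needs it, and the job is handed in when it is done.

```bash
mkdir -p pics; ls
python3 - <<'E'
from plant import r
import cv2
s=r.get_state(); print(s)
for n in("scene","side"):
    c=r.capture(n); cv2.imwrite(f"pics/{n}0.png",c["frame"][:,:,::-1]); print(n,c["intrinsics"],c["pose"])
E
```

```text
pics
{'time_s': 0.0, 'joints': array([-5.56851848e+01,  2.05946876e+01,  6.32559315e-01, -1.95940459e-02,
       -7.01367654e+01, -1.65058192e+01]), 'qd': array([ 0.07362222, -0.02179209, -0.11668414,  0.03836474, -0.02717829,
        0.01221032]), 'joint_torque': array([ 9.44304229e-04, -5.82711160e+01,  2.93062592e+01,  6.99709520e+00,
        6.88963104e-03, -1.85733165e-04]), 'tcp_pos': array([ 0.20623737, -0.64217024,  0.21357844]), 'eef_rot': array([ 95.95667058,  89.89940504, 113.75899306]), 'contact_force': array([-0.03957504,  0.97538468, -0.16685801]), 'moment': array([ 0.00423435,  0.00631628, -0.04085356]), 'gripper_width': 0.08800789194333461}
scene [[426.6720616    0.         257.49407729]
 [  0.         426.6720616  194.89031311]
 [  0.           0.           1.        ]] [[-0.59386108  0.51930189 -0.61453605  1.17085705]
 [ 0.80448139  0.39444247 -0.44410002  0.59030311]
 [ 0.01177714 -0.75811654 -0.65201274  0.82075665]
 [ 0.          0.          0.          1.        ]]
side [[388.54967807   0.         254.75741423]
 [  0.         388.54967807 190.62827462]
 [  0.           0.           1.        ]] [[-0.97093272 -0.17673523  0.16141349  0.22452037]
 [-0.23890753  0.75669807 -0.60854845  0.7710556 ]
 [-0.01458933 -0.6294225  -0.77692629  0.96078503]
 [ 0.          0.          0.          1.        ]]
```

View pics/scene0.png

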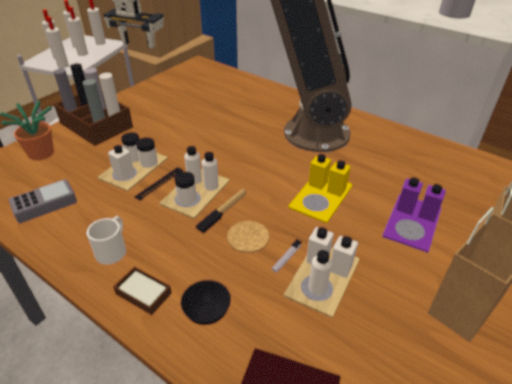

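View pics/side0.png

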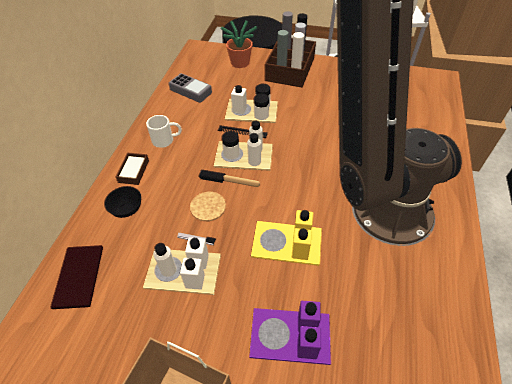

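Both views show the jar tray (scene px 133,165) holding the square tester, the spray tray (195,190) holding the jar, and the square tray (322,275) holding the spray can. The mat is at (248,236). In the side view the same things are at (250,108), (243,155), (183,270) and (208,206).

```bash
cat > h.py <<'E'
import numpy as np, cv2
from plant import r
from scipy.spatial.transform import Rotation as Rn
def ray(c,uv):
    uv=np.atleast_2d(np.asarray(uv,float)); K=c["intrinsics"]; P=c["pose"]
    d=np.c_[(uv[:,0]-K[0,2])/K[0,0],(uv[:,1]-K[1,2])/K[1,1],np.ones(len(uv))]
    return P[:3,3],d@P[:3,:3].T
def wray(c,uv):
    uv=np.atleast_2d(np.asarray(uv,float)); K=c["intrinsics"]; P=c["pose"]
    x=np.c_[(uv[:,0]-K[0,2]),(uv[:,1]-K[1,2])]; rr=np.hypot(x[:,0],x[:,1])+1e-9; th=rr/K[0,0]
    d=np.c_[x*(np.sin(th)/rr)[:,None],np.cos(th)]
    return P[:3,3],d@P[:3,:3].T
def plane(od,z):
    o,d=od; return (o+d*((z-o[2])/d[:,2])[:,None])[:,:2]
def tri(od1,od2):
    A=[];b=[]
    for o,d in(od1,od2):
        d=d[0]/np.linalg.norm(d[0]); M=np.eye(3)-np.outer(d,d); A.append(M); b.append(M@o)
    return np.linalg.lstsq(np.vstack(A),np.hstack(b),rcond=None)[0]
def toolR(s): 
    return Rn.from_euler('xyz',s["eef_rot"],degrees=True).as_matrix()
def go(x,y,z,jaw=None):
    """print dp and twist that take the TCP to x,y,z with jaw axis at angle jaw (deg, world)"""
    s=r.get_state(); R=toolR(s); dp=R.T@(np.array([x,y,z])-s["tcp_pos"])*1e3
    a=np.degrees(np.arctan2(R[1,1],R[0,1])); tw=0
    if jaw is not None: tw=-((jaw-a+90)%180-90)
    print("dp",dp.round(1),"twist",round(tw,1),"jaw now",round(a,1),"j6",s["joints"][5].round(1),"down",R[:,0].round(3))
E
python3 - <<'E'
from h import *
C={n:r.capture(n) for n in("scene","side","wrist")}
np.save("C0.npy",C,allow_pickle=True)
cv2.imwrite("pics/w0.png",C["wrist"]["frame"][:,:,::-1]); print(C["wrist"]["intrinsics"],C["wrist"]["pose"])
H={n:cv2.cvtColor(c["frame"],cv2.COLOR_RGB2HSV) for n,c in C.items()}
for n,u,v in[("scene",108,176),("scene",172,196),("scene",296,295),("scene",248,236),("scene",130,300),("scene",207,302),("scene",318,283),("side",235,115),("side",222,158),("side",160,284),("side",208,206),("side",120,270),("side",272,240),("side",232,140)]: print(n,u,v,H[n][v,u])
for n in("scene","side"):
    m=cv2.inRange(H[n],(14,50,150),(26,150,255)); k,l,st,ce=cv2.connectedComponentsWithStats(m)
    for i in range(1,k):
        if st[i,4]>60: print(n,st[i],ce[i].round())
go(.5,0,.3,90)
E
```

```text
[[297.31863964   0.         254.23171728]
 [  0.         297.31863964 195.78904156]
 [  0.           0.           1.        ]] [[-3.05928234e-01  9.18564768e-01  2.50293194e-01  1.39510030e-01]
 [ 9.52054296e-01  2.94964939e-01  8.11683608e-02 -6.64095146e-01]
 [ 7.30679493e-04  2.63124404e-01 -9.64761636e-01  3.83565471e-01]
 [ 0.00000000e+00  0.00000000e+00  0.00000000e+00  1.00000000e+00]]
scene 108 176 [ 19 112 202]
scene 172 196 [ 19 108 201]
scene 296 295 [ 19 113 201]
scene 248 236 [ 17 134 204]
scene 130 300 [  8 153  60]
scene 207 302 [140  23  34]
scene 318 283 [ 17  43 147]
side 235 115 [ 21 100 249]
side 222 158 [ 19  84 231]
side 160 284 [ 24  85 250]
side 208 206 [ 18 125 241]
side 120 270 [ 12 162 202]
side 272 240 [  9  11 170]
side 232 140 [170  20  38]
scene [ 24  18  26  43 255] [37. 41.]
scene [128  35  82  29 477] [169.  51.]
scene [ 34  76  20  20 211] [42. 85.]
scene [  7  89  24  15 122] [20. 98.]
scene [ 98 152  69  39 780] [131. 173.]
scene [ 159  159   71   60 1054] [195. 196.]
scene [455 186  51  68 385] [487. 217.]
scene [217 189  29  22 138] [231. 200.]
scene [303 194  26  18  87] [316. 202.]
scene [ 227  221   42   31 1008] [248. 236.]
scene [ 284  251   76   67 1608] [320. 288.]
side [    0     0   334   324 37311] [ 84. 101.]
side [414   0  11  12  68] [420.   4.]
side [427   0  85  65 902] [456.  46.]
side [225  95  42  28 321] [241. 111.]
side [264 100  14  23 187] [272. 111.]
side [465 119  42  10 210] [487. 123.]
side [213 141  60  29 804] [245. 157.]
side [223 175  37  11 173] [241. 180.]
side [190 191  36  29 813] [207. 206.]
side [169 248  23  16 153] [179. 254.]
side [ 143  248   78   47 1326] [186. 276.]
side [123 337  45  47 127] [143. 355.]
side [169 346  60  38 133] [202. 363.]
side [161 368  41  16 354] [177. 378.]
dp [-85.5 521.9 476.1] twist 17.8 jaw now 107.8 j6 -16.5 down [-0.     0.001 -1.   ]
```

View pics/w0.png

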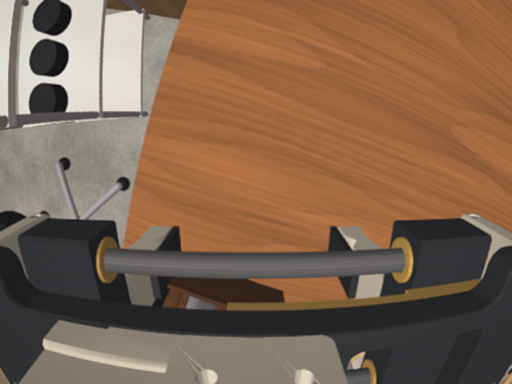

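The wrist view looks down past the two fingers, at (155,260) and (360,260). It shows only bare counter, with the grasp area in the lower middle. Next I fit the trays and testers.

Run:
```python
from h import *
C=np.load("C0.npy",allow_pickle=True).item()
H={n:cv2.cvtColor(c["frame"],cv2.COLOR_RGB2HSV) for n,c in C.items()}
roi={"jar":((98,152,69,39),(224,94,56,30)),"spray":((159,159,71,60),(212,140,62,30)),"square":((284,240,76,78),(142,246,80,49)),"mat":((225,219,46,35),(188,189,40,33))}
for k,rs in roi.items():
    P=[]
    for n,(x,y,w,h) in zip(("scene","side"),rs):
        m=cv2.inRange(H[n],(14,60,150),(27,150,255)) if k!="mat" else cv2.inRange(H[n],(14,90,150),(27,150,255))
        z=np.zeros_like(m); z[y:y+h,x:x+w]=m[y:y+h,x:x+w]
        z=cv2.morphologyEx(z,cv2.MORPH_OPEN,np.ones((2,2)))
        v,u=np.nonzero(z); p=plane(ray(C[n],np.c_[u,v]),.008); P.append(p)
        c,s,a=cv2.minAreaRect((p*1000).astype(np.float32)); print(k,n,np.round(c,1),np.round(s,1),round(a,1))
    c,s,a=cv2.minAreaRect((np.vstack(P)*1000).astype(np.float32)); print(k,"both",np.round(c,1),np.round(s,1),round(a,1))
# black blobs
for n in("scene","side"):
    m=cv2.inRange(H[n],(0,0,0),(180,255,75)); k,l,st,ce=cv2.connectedComponentsWithStats(m)
    for i in range(1,k):
        if 20<st[i,4]<900 and 90<ce[i,1]<320: print(n,st[i],ce[i].round(1))
```

```text
jar scene [ 533.7 -351.4] [199.4 133.7] 7.8
jar side [ 524.3 -351.9] [191.2 123.6] 7.1
jar both [ 531.  -351.8] [204.9 133.7] 7.8
spray scene [ 479.6 -139.4] [289.3 205.5] 47.1
spray side [ 493.6 -116.7] [191.5 122.5] 9.1
spray both [ 479.5 -139.3] [289.3 205.7] 47.1
square scene [550.3 341.1] [197.5 123.4] 8.0
square side [543.4 341.2] [191.8 121.8] 8.5
square both [548.4 341.1] [201.3 124.1] 8.2
mat scene [553.5 117.3] [108.3 107.5] 37.0
mat side [546.2 116.4] [108.8 103.1] 13.2
mat both [551.3 116.5] [117.6 108.3] 16.5
scene [292 119  10  17  58] [296.5 128.5]
scene [ 21 121  18  14 130] [ 30.9 128. ]
scene [122 133  32  19 371] [137.8 141.8]
scene [115 146   7   7  39] [117.9 148.9]
scene [188 147   8   8  55] [191.2 150.5]
scene [205 153   8   8  57] [208.7 156.4]
scene [318 155   7   7  43] [321. 158.]
scene [338 161   7   8  43] [340.6 164.6]
scene [136 168  58  32 471] [172.6 180.9]
scene [409 178   9   9  65] [413.3 182.2]
scene [432 185  10   9  71] [436.3 189. ]
scene [ 30 192   8  12  50] [ 33.3 197.5]
scene [ 22 195   8  12  51] [ 25.7 200.3]
scene [ 17 195  58  27 407] 
[... 346 characters left out ...]
.5]
side [170  84  42  18 255] [190.9  93.2]
side [254  84  16  23 306] [261.7  95.2]
side [252 121   8   9  63] [255.4 125. ]
side [218 126  31  21 306] [230.5 135.7]
side [250 133   8  10  68] [253.6 137.6]
side [117 153  28  23  83] [128.7 160.2]
side [116 155  33  30 226] [134.5 174.9]
side [506 169   6  32  95] [509.7 182.2]
side [199 170  27  13 224] [211.7 175.8]
side [105 186  36  32 876] [123.1 201.5]
side [300 210   9  11  77] [304.3 215.1]
side [299 229   9  11  82] [302.8 233.9]
side [206 237  10   7  46] [210.2 239.8]
side [190 238  10  11  86] [194.4 243.2]
side [155 243  12  13 114] [160.2 248.9]
side [185 258  10  12  92] [189.7 264. ]
side [305 302  12  14 118] [310.6 308.5]
```

Run:
```python
from h import *
C=np.load("C0.npy",allow_pickle=True).item()
p=tri(ray(C["scene"],(322.6,256.2)),ray(C["side"],(160.2,248.9))); print("spray cap",p.round(4))
go(.64,-.346,.30,98)
```

```text
spray cap [0.5859 0.3452 0.1161]
dp [-85.8 149.7 503.5] twist 9.8 jaw now 107.8 j6 -16.5 down [-0.     0.001 -1.   ]
```

```bash
python3 -m jog '{"fingers":[1,1,1,1,1],"dp":[[-20,10,45],[-40,25,90],[-60,40,130],[-80,55,175],[-85,70,220]],"twist":[5,9.8,9.8,9.8,9.8]}'; python3 -c "
from h import *
go(.64,-.346,.30,98)"
```

```text
time_s: 0.75
tcp_pos: [0.396, -0.5082, 0.302]
eef_rot: [-51.0, 89.8, -43.0]
contact_force: [0.8, -0.3, -0.9]
gripper_width: 0.0875
dp [  2.2 126.7 264.2] twist -0.0 jaw now 98.0 j6 -47.3 down [ 0.002 -0.002 -1.   ]
```

```bash
python3 -m jog '{"fingers":[1,1,1,1,1],"dp":[[0,22,44],[0,44,88],[0,66,132],[0,88,176],[0,110,220]],"twist":[0,0,0,0,0]}'; python3 -m jog '{"fingers":[1,1,1,1,1],"dp":[[0,17,44],[0,17,44],[0,17,44],[0,17,44],[0,17,44]],"twist":[0,0,0,0,0]}'; python3 -c "
from h import *
c=r.capture('wrist'); np.save('Wjar.npy',c,allow_pickle=True); cv2.imwrite('pics/wjar.png',c['frame'][:,:,::-1]); print(c['pose'].round(3))
go(.61,-.11,.30,98)"
```

```text
time_s: 1.25
tcp_pos: [0.6, -0.3671, 0.3022]
eef_rot: [-49.6, 89.8, -41.6]
contact_force: [0.4, -0.7, -0.5]
gripper_width: 0.0879
time_s: 1.75
tcp_pos: [0.6403, -0.3451, 0.3028]
eef_rot: [-47.3, 89.8, -39.4]
contact_force: [-0.8, 0.2, 0.5]
gripper_width: 0.0875
[[-0.138  0.955  0.264  0.57 ]
 [ 0.99   0.134  0.034 -0.354]
 [-0.003  0.266 -0.964  0.472]
 [ 0.     0.     0.     1.   ]]
dp [  2.3 237.1   2.4] twist -0.1 jaw now 97.9 j6 -69.1 down [ 0.003 -0.002 -1.   ]
```

View pics/wjar.png

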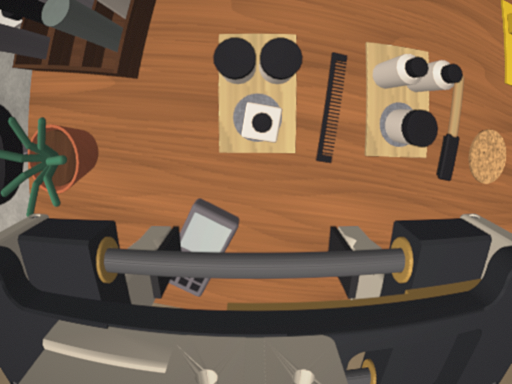

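The wrist view shows the jar tray with the square tester at (262,121) on its pad, slightly turned, and the comb at (332,108). The spray tray with the jar is at (398,110) and the mat at (488,156). I measure this and move on to a similar view of the spray tray.

```bash
cat >> h.py <<'E'
def rect(c,m,z,f=None):
    v,u=np.nonzero(m); p=plane((f or wray)(c,np.c_[u,v]),z)*1000
    (cx,cy),s,a=cv2.minAreaRect(p.astype(np.float32))
    return np.round((cx,cy),1),np.round(s,1),round(a,1),p
def hsvmask(c,lo,hi,box,big=True):
    m=cv2.inRange(cv2.cvtColor(c["frame"],cv2.COLOR_RGB2HSV),lo,hi); z=np.zeros_like(m); x0,y0,x1,y1=box; z[y0:y1,x0:x1]=m[y0:y1,x0:x1]
    k,l,st,_=cv2.connectedComponentsWithStats(z)
    return (l==1+np.argmax(st[1:,4])).astype(np.uint8)*255 if big else z
E
python3 - <<'E'
from h import *
c=np.load('Wjar.npy',allow_pickle=True).item()
for n,b in(("jar",(212,28,302,158)),("spray",(360,38,432,162)),):
    m=hsvmask(c,(13,50,130),(28,170,255),b); print(n,rect(c,m,.008)[:3])
m=hsvmask(c,(0,0,190),(180,40,255),(235,95,290,145)); print("sq top",rect(c,m,.094)[:3])
m=hsvmask(c,(0,0,0),(180,255,70),(245,105,280,138)); print("sq cap",rect(c,m,.112)[:3])
m=hsvmask(c,(13,50,130),(28,170,255),(466,125,512,190)); print("mat",rect(c,m,.008)[:3])
E
python3 -m jog '{"fingers":[1,1,1,1,1],"dp":[[0,47,0],[0,94,0],[0,141,0],[0,188,0],[0,237,0]],"twist":[0,0,0,0,0]}'; python3 -c "
from h import *
c=r.capture('wrist'); np.save('Wspray.npy',c,allow_pickle=True); cv2.imwrite('pics/wspray.png',c['frame'][:,:,::-1]); print(c['pose'].round(3))
go(.66,.347,.30,98)"
```

```text
jar (array([ 531.5, -356.3]), array([206.9, 135.6]), 8.6)
spray (array([ 494.5, -123.9]), array([219.8, 142.3]), 9.5)
sq top (array([ 576.7, -346.1]), array([44.4, 44.6]), 88.3)
sq cap (array([ 577.2, -345.7]), array([20.6, 20.4]), 8.2)
mat (array([554.5, 119.9]), array([133.8, 147.2]), 14.1)
time_s: 2.3
tcp_pos: [0.6066, -0.1099, 0.303]
eef_rot: [-35.4, 89.7, -27.6]
contact_force: [0.5, -0.2, 0.0]
gripper_width: 0.0877
[[-0.136  0.955  0.265  0.536]
 [ 0.991  0.132  0.033 -0.119]
 [-0.003  0.267 -0.964  0.472]
 [ 0.     0.     0.     1.   ]]
dp [  3.7 439.1 115.9] twist -0.0 jaw now 98.0 j6 -90.5 down [ 0.005 -0.    -1.   ]
```

View pics/wspray.png

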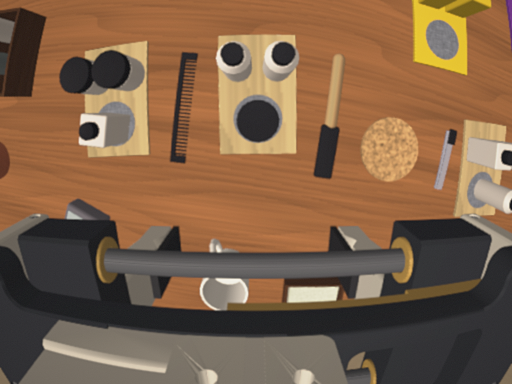

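This view shows the jar lid at (258,120) on the spray tray, the mat at (390,149), the clip at (446,160) and the brush at (330,120). The tray masks came out too large because they include counter grain, so I tighten the hue.

Run:
```python
from h import *
A=np.load('Wjar.npy',allow_pickle=True).item(); B=np.load('Wspray.npy',allow_pickle=True).item()
h=cv2.cvtColor(B["frame"],cv2.COLOR_RGB2HSV); print(h[140,225],h[100,287],h[140,215],h[149,390],h[149,350],h[160,287])
def tray(n,c,b):
    m=hsvmask(c,(17,50,130),(28,150,255),b); m=cv2.morphologyEx(m,cv2.MORPH_OPEN,np.ones((3,3))); q=rect(c,m,.008); cx=q[0]; a=q[2]
    a2=a if abs(a)<45 else a-90
    print(n,q[:3],"pad",(cx+40*np.array([np.cos(np.radians(a2)),np.sin(np.radians(a2))])).round(1),a2)
tray("jar",A,(212,28,302,158)); tray("spray",B,(212,28,302,158)); 
m=hsvmask(B,(14,100,130),(28,170,255),(350,105,430,190)); m=cv2.morphologyEx(m,cv2.MORPH_OPEN,np.ones((5,5)));print("mat",rect(B,m,.008)[:3])
m=hsvmask(B,(0,0,0),(180,255,80),(230,90,286,148)); print("jar lid",rect(B,m,.088)[:3])
# grey pad ring in A
m=hsvmask(A,(0,0,90),(180,45,185),(230,85,290,150),False); print("padA",rect(A,m,.008)[:3])
m=hsvmask(B,(0,0,90),(180,45,185),(230,85,290,150),False); print("padB",rect(B,m,.008)[:3])
```

```text
[ 19 105 199] [ 20 104 223] [ 13 155 158] [ 15 128 182] [ 12 153 155] [ 13 156 170]
jar (array([ 532.4, -357.1]), array([189.2, 119.4]), 8.1) pad [ 572.  -351.5] 8.1
spray (array([ 500.9, -121.3]), array([188.9, 119.5]), 8.2) pad [ 540.5 -115.6] 8.2
mat (array([553.1, 111.5]), array([109.5, 110.2]), 12.3)
jar lid (array([ 542.4, -115.1]), array([53.1, 52.6]), 7.9)
padA (array([ 570.9, -352.2]), array([70.2, 72.6]), 53.0)
padB (array([ 540.6, -114.8]), array([73.6, 72.8]), 7.9)
```

```bash
python3 -m jog '{"fingers":[1,1,1,1,1],"dp":[[0,48,12],[0,96,24],[0,144,36],[0,192,48],[0,240,60]],"twist":[0,0,0,0,0]}';python3 -m jog '{"fingers":[1,1,1,1,1],"dp":[[0,48,12],[0,96,24],[0,144,36],[0,192,48],[0,199,56]],"twist":[0,0,0,0,0]}'; python3 -c "
from h import *
c=r.capture('wrist'); np.save('Wsq.npy',c,allow_pickle=True); cv2.imwrite('pics/wsq.png',c['frame'][:,:,::-1])
go(.586,.346,.30,98)"
```

```text
time_s: 2.85
tcp_pos: [0.6316, 0.1393, 0.3045]
eef_rot: [-2.0, 89.6, 5.9]
contact_force: [0.6, -0.2, 0.1]
gripper_width: 0.0875
time_s: 3.35
tcp_pos: [0.6592, 0.3481, 0.3038]
eef_rot: [0.5, 89.7, 8.6]
contact_force: [1.3, 0.2, 0.1]
gripper_width: 0.0876
dp [  3.    9.4 -73.6] twist 0.0 jaw now 98.0 j6 -124.7 down [ 0.006  0.    -1.   ]
```

View pics/wsq.png

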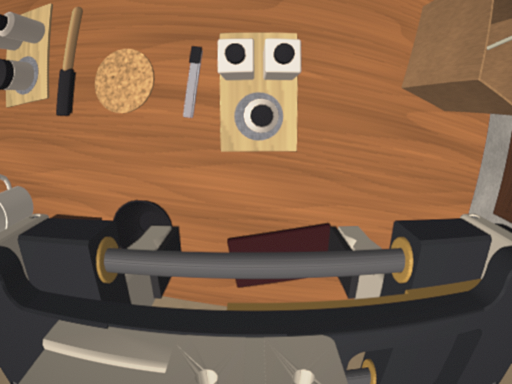

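This view shows the spray tester at (261,115) on the square tray's pad, about (259,116). The clip is at (192,81) and the mat at (124,80).

```bash
cat >> h.py <<'E'
def tray(n,c,b):
    m=hsvmask(c,(17,50,130),(28,150,255),b); m=cv2.morphologyEx(m,cv2.MORPH_OPEN,np.ones((3,3))); q=rect(c,m,.008); cx=q[0]; a=q[2]
    a2=a if abs(a)<45 else a-90
    print(n,q[:3],"pad",(cx+40*np.array([np.cos(np.radians(a2)),np.sin(np.radians(a2))])).round(1),a2)
E
python3 - <<'E'
from h import *
A=np.load('Wsq.npy',allow_pickle=True).item()
tray("square",A,(212,25,302,158))
m=hsvmask(A,(0,0,0),(180,255,80),(240,95,286,135)); print("cap",rect(A,m,.126)[:3])
m=hsvmask(A,(14,100,130),(28,170,255),(85,40,162,120)); m=cv2.morphologyEx(m,cv2.MORPH_OPEN,np.ones((5,5)));print("mat",rect(A,m,.008)[:3])
m=hsvmask(A,(0,0,90),(180,45,185),(230,85,290,150),False); print("pad",rect(A,m,.008)[:3])
S=r.capture("scene");D=r.capture("side")
go(.588,.345,.084,98)
E
```

```text
square (array([549.3, 338.9]), array([188.3, 119.4]), 8.0) pad [588.9 344.5] 8.0
cap (array([587.7, 346.4]), array([23.4, 24.2]), 8.4)
mat (array([552.4, 115. ]), array([108.8, 108.6]), 7.7)
pad (array([589.6, 344.9]), array([72.1, 72.9]), 8.3)
dp [219.9  11.3 -72.4] twist -0.1 jaw now 97.9 j6 -124.7 down [ 0.006  0.    -1.   ]
```

```bash
python3 -m jog '{"fingers":[1,1,1,1,1],"dp":[[0,6,-36],[0,12,-73],[0,12,-73],[30,12,-73],[60,12,-73]],"twist":[0,0,0,0,0]}'; python3 -c "
from h import *
go(.587,.346,.084,98)"
```

```text
time_s: 4.0
tcp_pos: [0.5869, 0.3441, 0.2458]
eef_rot: [11.1, 89.4, 18.9]
contact_force: [-0.3, -0.1, -1.3]
gripper_width: 0.0876
dp [161.8   1.6  -1.3] twist -0.2 jaw now 97.8 j6 -129.2 down [ 0.009  0.003 -1.   ]
```

```bash
python3 -m jog '{"fingers":[1,1,1,1,1],"dp":[[40,1.6,-1],[80,1.6,-1],[120,1.6,-1],[150,1.6,-1],[162,1.6,-1]],"twist":[0,0,0,0,0]}'; python3 -m jog '{"fingers":[0.4,0.4,0.4,0.4,0.4],"dp":[[0,0,0],[0,0,0],[0,0,0],[0,0,0],[0,0,0]],"twist":[0,0,0,0,0]}' 15; python3 -m jog '{"fingers":[0.4,0.4,0.4,0.4,0.4],"dp":[[0,0,0],[0,0,0],[0,0,0],[0,0,0],[0,0,0]],"twist":[0,0,0,0,0]}';python3 -c "
from h import *
go(.587,.346,.084,98)"
```

```text
time_s: 4.5
tcp_pos: [0.5864, 0.3431, 0.0813]
eef_rot: [-0.8, 89.6, 6.9]
contact_force: [0.7, -0.2, -0.5]
gripper_width: 0.0876
time_s: 5.0
tcp_pos: [0.5868, 0.3435, 0.0825]
eef_rot: [7.3, 89.5, 15.0]
contact_force: [-0.3, 0.1, -0.7]
gripper_width: 0.0531
time_s: 5.5
tcp_pos: [0.5872, 0.3441, 0.0832]
eef_rot: [11.3, 89.5, 19.1]
contact_force: [-1.3, 2.3, 4.6]
gripper_width: 0.0421
dp [-0.8  1.9  0. ] twist -0.3 jaw now 97.7 j6 -129.4 down [ 0.009  0.003 -1.   ]
```

```bash
python3 -m jog '{"fingers":[0.3,0.3,0.3,0.3,0.3],"dp":[[0,0,0],[-15,0,0],[-35,0,0],[-55,0,0],[-75,0,0]],"twist":[0,0,0,0,0]}' 25; python3 -c "
from h import *
c=r.capture('wrist'); cv2.imwrite('pics/lift1.png',c['frame'][:,:,::-1])
go(.5525,.114,.16,98)"
```

```text
time_s: 6.0
tcp_pos: [0.586, 0.3431, 0.1588]
eef_rot: [4.4, 89.6, 12.1]
contact_force: [-0.2, 1.0, -2.4]
gripper_width: 0.0418
dp [   1.5 -223.2  -65.7] twist -0.3 jaw now 97.7 j6 -129.3 down [ 0.012  0.004 -1.   ]
```

View pics/lift1.png

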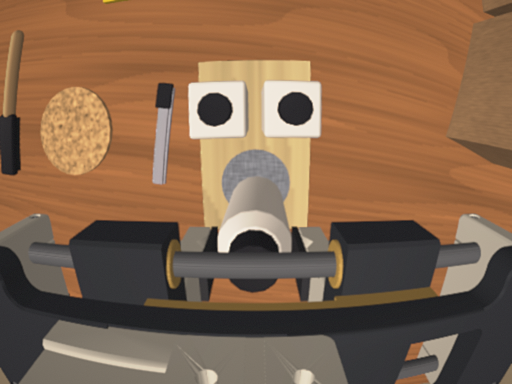

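The can is held between the fingers and lifted clear; its top is at (255,250) and the pad behind it is free. Moving to the mat.

```bash
python3 -m jog '{"fingers":[0.3,0.3,0.3,0.3,0.3],"dp":[[0,-25,-7],[0,-55,-16],[0,-90,-27],[0,-115,-34],[0,-130,-38]],"twist":[0,0,0,0,0]}'; python3 -m jog '{"fingers":[0.3,0.3,0.3,0.3,0.3],"dp":[[0,-25,-7],[0,-55,-16],[0,-80,-24],[0,-93,-28],[0,-93,-28]],"twist":[0,0,0,0,0]}';python3 -c "
from h import *
go(.5525,.114,.085,98)"
```

```text
time_s: 6.55
tcp_pos: [0.5667, 0.2078, 0.1621]
eef_rot: [11.8, 89.3, 19.5]
contact_force: [-0.1, 0.8, -2.0]
gripper_width: 0.0415
time_s: 7.05
tcp_pos: [0.5511, 0.1104, 0.1618]
eef_rot: [11.7, 89.3, 19.3]
contact_force: [0.1, 1.0, -1.6]
gripper_width: 0.0417
dp [76.8  3.2  1. ] twist -0.4 jaw now 97.6 j6 -113.9 down [ 0.011  0.004 -1.   ]
```

```bash
python3 -m jog '{"fingers":[0.3,0.3,0.3,0.3,0.3],"dp":[[25,3,1],[50,3,1],[65,3,1],[73,3,1],[75,3,1]],"twist":[0,0,0,0,0]}'; python3 -m jog '{"fingers":[0.3,0.3,0.3,0.3,0.3],"dp":[[0.5,0,0],[1,0,0],[2,0,0],[3,0,0],[3,0,0]],"twist":[0,0,0,0,0]}'
```

```text
time_s: 7.55
tcp_pos: [0.5525, 0.1143, 0.0859]
eef_rot: [9.9, 89.4, 17.5]
contact_force: [1.0, -0.1, -2.0]
gripper_width: 0.0417
time_s: 8.05
tcp_pos: [0.5528, 0.1144, 0.0834]
eef_rot: [10.7, 89.4, 18.3]
contact_force: [0.6, 0.4, -1.2]
gripper_width: 0.0417
```

```bash
python3 -m jog '{"fingers":[0.3,0.3,0.3,0.3,0.3],"dp":[[0.5,0,0],[1,0,0],[1.5,0,0],[1.5,0,0],[1.5,0,0]],"twist":[0,0,0,0,0]}'; python3 -m jog '{"fingers":[0.55,0.7,0.85,1,1],"dp":[[0,0,0],[0,0,0],[0,0,0],[0,0,0],[0,0,0]],"twist":[0,0,0,0,0]}';python3 -c "
from h import *
go(.5525,.114,.3,98)"
```

```text
time_s: 8.55
tcp_pos: [0.5538, 0.1148, 0.0831]
eef_rot: [10.2, 89.2, 17.8]
contact_force: [-1.2, 0.6, 6.5]
gripper_width: 0.0421
time_s: 9.05
tcp_pos: [0.5538, 0.1147, 0.0829]
eef_rot: [10.1, 89.2, 17.7]
contact_force: [0.4, 0.1, -0.2]
gripper_width: 0.0747
dp [-2.171e+02 -1.000e-01  1.400e+00] twist -0.4 jaw now 97.6 j6 -114.2 down [ 0.012  0.004 -1.   ]
```

```bash
python3 -m jog '{"fingers":[1,1,1,1,1],"dp":[[-30,0,0],[-75,0,1],[-120,0,1],[-160,0,1],[-160,0,1]],"twist":[0,0,0,0,0]}';python3 -c "
from h import *
c=r.capture('wrist'); cv2.imwrite('pics/park.png',c['frame'][:,:,::-1])
go(.577,-.347,.22,88.3)"
```

```text
time_s: 9.55
tcp_pos: [0.5556, 0.1151, 0.2494]
eef_rot: [11.1, 88.7, 18.7]
contact_force: [-0.2, -0.1, -0.5]
gripper_width: 0.0874
dp [  23.4 -460.9  -39.2] twist 9.3 jaw now 97.6 j6 -114.1 down [ 0.018  0.007 -1.   ]
```

View pics/park.png

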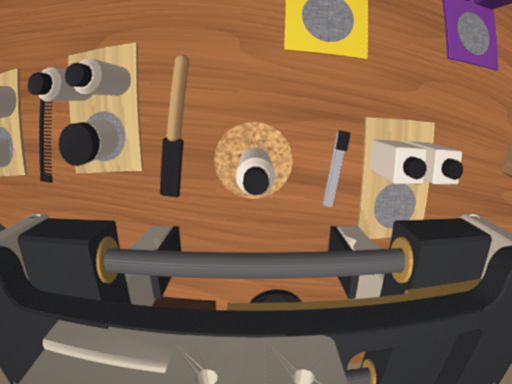

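The can stands upright on the mat, cap at (257,180), with the mat around it centred at (253,160). Now the square tester.

```bash
python3 -m jog '{"fingers":[1,1,1,1,1],"dp":[[0,-45,-4],[0,-90,-8],[0,-135,-12],[0,-170,-15],[0,-170,-15]],"twist":[0,0,0,0,0]}';python3 -m jog '{"fingers":[1,1,1,1,1],"dp":[[0,-45,-4],[0,-90,-8],[0,-135,-12],[0,-170,-15],[0,-170,-15]],"twist":[0,0,0,0,0]}';python3 -m jog '{"fingers":[1,1,1,1,1],"dp":[[0,-45,-4],[0,-90,-8],[0,-120,-10],[0,-120,-10],[0,-120,-10]],"twist":[5,9.3,9.3,9.3,9.3]}';python3 -c "
from h import *
c=r.capture('wrist'); cv2.imwrite('pics/sq1.png',c['frame'][:,:,::-1])
m=hsvmask(c,(0,0,190),(180,40,255),(215,130,310,235)); print('sq top',rect(c,m,.094)[:3])
go(.577,-.347,.22,88.3)"
```

```text
time_s: 10.1
tcp_pos: [0.561, -0.0591, 0.2437]
eef_rot: [13.7, 89.0, 21.1]
contact_force: [-0.0, 1.2, 0.4]
gripper_width: 0.0875
time_s: 10.6
tcp_pos: [0.5674, -0.2327, 0.2408]
eef_rot: [17.7, 89.2, 24.9]
contact_force: [-0.1, 0.1, -0.7]
gripper_width: 0.0881
time_s: 11.1
tcp_pos: [0.5722, -0.3527, 0.2385]
eef_rot: [35.4, 89.3, 33.3]
contact_force: [0.2, 0.2, -0.4]
gripper_width: 0.0875
sq top (array([ 576. , -346.3]), array([44.2, 43.6]), 87.7)
dp [19.2  5.2  4.2] twist -0.4 jaw now 87.9 j6 -76.6 down [ 0.011  0.007 -1.   ]
```

View pics/sq1.png

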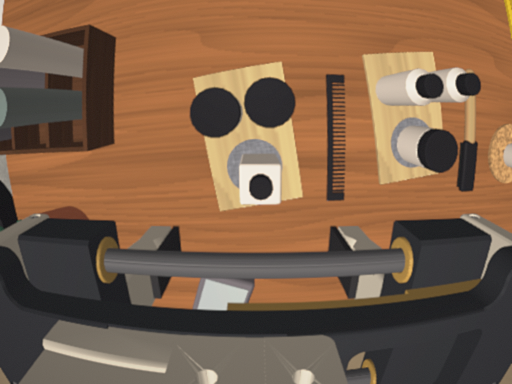

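The square tester's black cap is at (261,187), with its sides square to the fingers. Descending and gripping.

```bash
python3 -m jog '{"fingers":[1,1,1,1,1],"dp":[[10,3.7,2],[50,3.7,2],[95,3.7,2],[135,3.7,2],[165,3.7,2]],"twist":[0,0,0,0,0]}';python3 -m jog '{"fingers":[0.75,0.65,0.6,0.5,0.4],"dp":[[0,0,0],[0,0,0],[0,0,0],[0,0,0],[0,0,0]],"twist":[0,0,0,0,0]}' 15; python3 -m jog '{"fingers":[0.4,0.4,0.4,0.4,0.4],"dp":[[0,0,0],[0,0,0],[0,0,0],[0,0,0],[0,0,0]],"twist":[0,0,0,0,0]}'; python3 -c "
from h import *
go(.576,-.347,.22,88.3)"
```

```text
time_s: 11.65
tcp_pos: [0.5754, -0.3451, 0.071]
eef_rot: [44.0, 89.3, 42.0]
contact_force: [0.8, -0.4, -0.5]
gripper_width: 0.0875
time_s: 12.15
tcp_pos: [0.5763, -0.3453, 0.0728]
eef_rot: [34.0, 89.2, 32.0]
contact_force: [-0.1, -0.6, -0.4]
gripper_width: 0.0533
time_s: 12.65
tcp_pos: [0.5765, -0.3454, 0.0734]
eef_rot: [31.2, 89.2, 29.2]
contact_force: [-1.2, 1.5, 5.2]
gripper_width: 0.0463
dp [-146.6   -0.5    1.3] twist -0.3 jaw now 88.0 j6 -76.9 down [ 0.012  0.007 -1.   ]
```

```bash
python3 -m jog '{"fingers":[0.3,0.3,0.3,0.3,0.3],"dp":[[0,0,0],[-20,0,0],[-60,0,0],[-100,0,0],[-100,0,0]],"twist":[0,0,0,0,0]}' 25;python3 -m jog '{"fingers":[0.3,0.3,0.3,0.3,0.3],"dp":[[-20,0,0],[-50,0,0],[-65,0,0],[-65,0,0],[-65,0,0]],"twist":[0,0,0,0,0]}' 25; python3 -c "
from h import *
go(.589,.343,.235,98)"
```

```text
time_s: 13.15
tcp_pos: [0.578, -0.3477, 0.1794]
eef_rot: [9.9, 88.8, 8.0]
contact_force: [1.0, -0.1, -1.8]
gripper_width: 0.0459
time_s: 13.65
tcp_pos: [0.5762, -0.3475, 0.2428]
eef_rot: [14.1, 88.9, 12.2]
contact_force: [0.8, -0.4, -3.4]
gripper_width: 0.0457
dp [ 10.9 690.4 -11.1] twist -10.0 jaw now 88.0 j6 -77.0 down [ 0.019  0.004 -1.   ]
```

```bash
python3 -m jog '{"fingers":[0.3,0.3,0.3,0.3,0.3],"dp":[[0,25,0],[0,65,-1],[0,110,-2],[0,155,-2],[0,185,-3]],"twist":[0,0,0,0,0]}';python3 -m jog '{"fingers":[0.3,0.3,0.3,0.3,0.3],"dp":[[0,35,0],[0,75,-1],[0,115,-2],[0,155,-2],[0,185,-3]],"twist":[0,0,0,0,0]}';python3 -m jog '{"fingers":[0.3,0.3,0.3,0.3,0.3],"dp":[[0,35,0],[0,75,-1],[0,115,-2],[0,150,-2],[0,165,-3]],"twist":[0,0,0,0,0]}'; python3 -c "
from h import *
go(.589,.343,.235,98)"
```

```text
time_s: 14.15
tcp_pos: [0.5784, -0.1598, 0.2413]
eef_rot: [19.3, 89.0, 17.3]
contact_force: [-0.0, 0.2, -2.3]
gripper_width: 0.0457
time_s: 14.65
tcp_pos: [0.5806, 0.0272, 0.2401]
eef_rot: [21.6, 89.2, 19.7]
contact_force: [0.7, -0.4, -2.6]
gripper_width: 0.0458
time_s: 15.15
tcp_pos: [0.5821, 0.1948, 0.2383]
eef_rot: [20.8, 89.4, 19.0]
contact_force: [0.6, -0.0, -2.9]
gripper_width: 0.0458
dp [  3.9 148.4   2.2] twist -9.8 jaw now 88.2 j6 -128.7 down [ 0.01   0.003 -1.   ]
```

```bash
python3 -m jog '{"fingers":[0.3,0.3,0.3,0.3,0.3],"dp":[[0,35,0],[0,75,1],[0,115,2],[0,140,2],[0,148,2]],"twist":[-3,-6,-9.8,-9.8,-9.8]}'; python3 -c "
from h import *
c=r.capture('wrist'); np.save('Wpre.npy',c,allow_pickle=True); cv2.imwrite('pics/pre.png',c['frame'][:,:,::-1])
tray('square',c,(180,20,330,230)); m=hsvmask(c,(0,0,90),(180,45,180),(200,140,320,235),False)
go(.589,.343,.076,98)"
```

```text
time_s: 15.65
tcp_pos: [0.5879, 0.3444, 0.2361]
eef_rot: [3.3, 89.6, 11.4]
contact_force: [-0.2, -1.1, -3.4]
gripper_width: 0.0453
square (array([549.6, 338.7]), array([188.1, 119.5]), 8.3) pad [589.2 344.5] 8.3
dp [160.2  -1.5  -0.4] twist 0.1 jaw now 98.1 j6 -128.8 down [ 0.007  0.002 -1.   ]
```

View pics/pre.png

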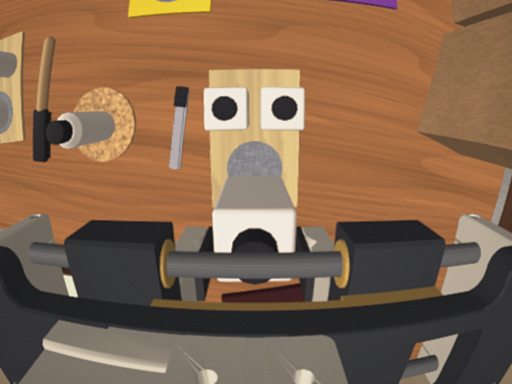

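The square bottle is held upright above its tray, aligned with the tray edges. The pad is visible at (255,160). Descending.

```bash
python3 -m jog '{"fingers":[0.3,0.3,0.3,0.3,0.3],"dp":[[30,-0.5,0],[70,-0.5,0],[115,-0.5,0],[145,-0.5,0],[156,-0.5,0]],"twist":[0,0,0,0,0]}';python3 -m jog '{"fingers":[0.3,0.3,0.3,0.3,0.3],"dp":[[1,0,0],[2,0,0],[3,0,0],[4,0,0],[4,0,0]],"twist":[0,0,0,0,0]}'; python3 -c "
from h import *
go(.589,.344,.074,98)"
```

```text
time_s: 16.2
tcp_pos: [0.5871, 0.3408, 0.0757]
eef_rot: [-67.8, 89.8, -59.8]
contact_force: [0.1, 0.8, -2.6]
gripper_width: 0.0456
time_s: 16.7
tcp_pos: [0.5879, 0.3412, 0.0737]
eef_rot: [-32.5, 89.7, -24.5]
contact_force: [-1.0, -1.9, 5.0]
gripper_width: 0.0457
dp [-0.3  2.6  1.5] twist 0.0 jaw now 98.0 j6 -128.8 down [ 0.004 -0.002 -1.   ]
```

```bash
python3 -m jog '{"fingers":[0.3,0.3,0.3,0.3,0.3],"dp":[[-5,0,0],[-5,2.7,1.5],[-5,2.7,1.5],[-5,2.7,1.5],[-5,2.7,1.5]],"twist":[0,0,0,0,0]}';python3 -m jog '{"fingers":[0.3,0.3,0.3,0.3,0.3],"dp":[[1.5,0,0],[3,0,0],[4.5,0,0],[5.5,0,0],[5.5,0,0]],"twist":[0,0,0,0,0]}'; python3 -c "
from h import *
go(.589,.344,.074,98)"
```

```text
time_s: 17.2
tcp_pos: [0.5888, 0.344, 0.0783]
eef_rot: [-41.1, 89.8, -33.1]
contact_force: [-0.4, -0.2, -2.5]
gripper_width: 0.0457
time_s: 17.7
tcp_pos: [0.5891, 0.3439, 0.0738]
eef_rot: [-35.9, 89.7, -27.9]
contact_force: [-2.0, -1.6, 4.5]
gripper_width: 0.046
dp [-0.2  0.1 -0. ] twist 0.0 jaw now 98.0 j6 -128.9 down [ 0.004 -0.002 -1.   ]
```

Placed, in contact. I release, back off upward, and check.

```bash
python3 -m jog '{"fingers":[0.6,0.7,0.85,1,1],"dp":[[0,0,0],[0,0,0],[0,0,0],[0,0,0],[0,0,0]],"twist":[0,0,0,0,0]}';python3 -m jog '{"fingers":[1,1,1,1,1],"dp":[[-30,0,0],[-75,0,1],[-120,0,1],[-150,0,1],[-150,0,1]],"twist":[0,0,0,0,0]}';python3 -m jog '{"fingers":[1,1,1,1,1],"dp":[[0,-5,20],[0,-15,40],[0,-15,70],[0,-15,70],[0,-15,70]],"twist":[0,0,0,0,0]}';python3 -c "
from h import *
c=r.capture('wrist'); np.save('Wsq2.npy',c,allow_pickle=True); cv2.imwrite('pics/sq2.png',c['frame'][:,:,::-1])
tray('square',c,(180,0,340,230))
go(.541,-.115,.24,98)"
```

```text
time_s: 18.2
tcp_pos: [0.5891, 0.3439, 0.0737]
eef_rot: [-36.6, 89.7, -28.6]
contact_force: [-0.5, -0.1, 0.2]
gripper_width: 0.0787
time_s: 18.7
tcp_pos: [0.5916, 0.3458, 0.2298]
eef_rot: [7.3, 89.3, 15.4]
contact_force: [-0.5, -0.5, -0.4]
gripper_width: 0.0874
time_s: 19.2
tcp_pos: [0.6631, 0.3405, 0.229]
eef_rot: [3.9, 89.4, 11.9]
contact_force: [0.3, 0.2, -0.4]
gripper_width: 0.0875
square (array([549.7, 337.8]), array([188.8, 119.5]), 8.9) pad [589.2 344. ] 8.9
dp [ -12.7 -434.1 -184.1] twist 0.0 jaw now 98.0 j6 -124.3 down [ 0.01   0.002 -1.   ]
```

View pics/sq2.png

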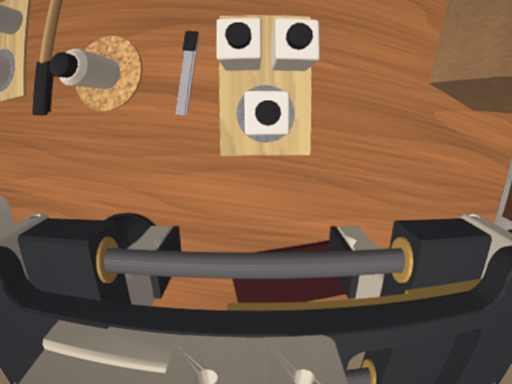

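The square bottle stands upright on its pad, cap at (268,113), with the grey ring even around it. I check this numerically and go for the jar.

```bash
python3 -c "
from h import *
c=np.load('Wsq2.npy',allow_pickle=True).item()
m=hsvmask(c,(0,0,190),(180,40,255),(235,85,300,140)); print('sq top',rect(c,m,.094)[:3])
m=hsvmask(c,(0,0,90),(180,45,185),(228,78,300,150),False); print('pad',rect(c,m,.008)[:3])
"
python3 -m jog '{"fingers":[1,1,1,1,1],"dp":[[0,-35,-15],[0,-80,-32],[0,-125,-50],[0,-165,-67],[0,-165,-67]],"twist":[0,0,0,0,0]}';python3 -m jog '{"fingers":[1,1,1,1,1],"dp":[[0,-35,-15],[0,-80,-32],[0,-125,-50],[0,-165,-67],[0,-165,-67]],"twist":[0,0,0,0,0]}';python3 -m jog '{"fingers":[1,1,1,1,1],"dp":[[0,-35,-8],[0,-70,-16],[0,-100,-16],[0,-100,-16],[0,-100,-16]],"twist":[0,0,0,0,0]}';python3 -c "
from h import *
c=r.capture('wrist'); np.save('Wj2.npy',c,allow_pickle=True); cv2.imwrite('pics/j2.png',c['frame'][:,:,::-1])
m=hsvmask(c,(0,0,0),(180,255,80),(215,140,310,215)); print('lid',rect(c,m,.088)[:3])
go(.541,-.115,.24,98)"
```

```text
sq top (array([588.9, 342.1]), array([44.2, 44.5]), 8.6)
pad (array([589.7, 344.4]), array([72.4, 72.9]), 8.5)
time_s: 19.75
tcp_pos: [0.6173, 0.1638, 0.2302]
eef_rot: [6.6, 89.3, 14.5]
contact_force: [0.5, 0.9, 1.3]
gripper_width: 0.0877
time_s: 20.25
tcp_pos: [0.5716, -0.0121, 0.2299]
eef_rot: [6.5, 89.3, 14.2]
contact_force: [-0.4, 0.8, 0.0]
gripper_width: 0.0879
time_s: 20.75
tcp_pos: [0.5691, -0.1132, 0.2296]
eef_rot: [7.4, 89.3, 15.1]
contact_force: [-1.0, 0.4, -0.2]
gripper_width: 0.0876
lid (array([ 546.5, -114.7]), array([43. , 53.7]), 7.7)
dp [-10.7   1.5 -28.1] twist -0.2 jaw now 97.8 j6 -90.3 down [ 0.012  0.003 -1.   ]
```

View pics/j2.png

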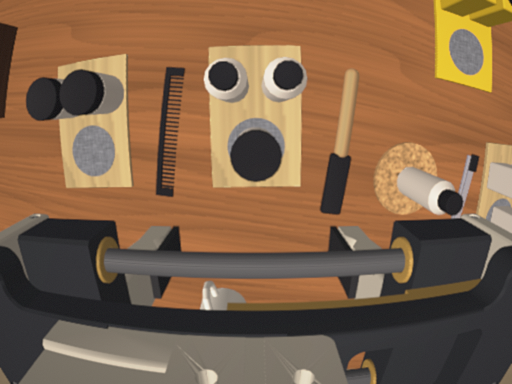

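The jar lid is at (256,155) on the spray tray. The jar tray's pad (93,150) is now empty, and the spray can stands on the mat at (430,195).

```bash
python3 -m jog '{"fingers":[1,1,1,1,1],"dp":[[0,1,-15],[0,1,-28],[20,1,-28],[45,1,-28],[45,1,-28]],"twist":[0,0,0,0,0]}';python3 -c "
from h import *
go(.542,-.115,.063,98)"
```

```text
time_s: 21.3
tcp_pos: [0.5394, -0.1144, 0.1817]
eef_rot: [19.6, 89.5, 27.4]
contact_force: [-0.2, 0.2, 0.3]
gripper_width: 0.0876
dp [118.7  -1.3   1.6] twist -0.2 jaw now 97.8 j6 -90.4 down [ 0.007  0.004 -1.   ]
```

```bash
python3 -m jog '{"fingers":[1,1,1,1,1],"dp":[[20,-1,2],[50,-1,2],[80,-1,2],[108,-1,2],[118,-1,2]],"twist":[0,0,0,0,0]}';python3 -m jog '{"fingers":[0.85,0.75,0.7,0.65,0.55],"dp":[[0,0,0],[0,0,0],[0,0,0],[0,0,0],[0,0,0]],"twist":[0,0,0,0,0]}' 15; python3 -m jog '{"fingers":[0.5,0.5,0.5,0.5,0.5],"dp":[[0,0,0],[0,0,0],[0,0,0],[0,0,0],[0,0,0]],"twist":[0,0,0,0,0]}'
```

```text
time_s: 21.8
tcp_pos: [0.5412, -0.1142, 0.0623]
eef_rot: [31.9, 89.7, 39.8]
contact_force: [0.7, 0.1, 0.8]
gripper_width: 0.0873
time_s: 22.3
tcp_pos: [0.5419, -0.1144, 0.0634]
eef_rot: [21.2, 89.6, 29.1]
contact_force: [-0.4, -1.5, 2.7]
gripper_width: 0.0556
time_s: 22.8
tcp_pos: [0.5419, -0.1144, 0.0634]
eef_rot: [21.1, 89.6, 29.0]
contact_force: [-0.6, -0.5, -0.2]
gripper_width: 0.0557
```

```bash
python3 -m jog '{"fingers":[0.5,0.5,0.5,0.5,0.5],"dp":[[0,0,0],[-20,0,0],[-60,0,0],[-100,0,0],[-100,0,0]],"twist":[0,0,0,0,0]}' 25;python3 -c "
from h import *
go(.571,-.351,.168,98)"
```

```text
time_s: 23.3
tcp_pos: [0.5447, -0.1148, 0.169]
eef_rot: [3.2, 89.1, 11.1]
contact_force: [0.7, -0.7, -3.1]
gripper_width: 0.0552
dp [   0.7 -237.5   -6.4] twist -0.1 jaw now 97.9 j6 -90.3 down [ 0.015  0.003 -1.   ]
```

```bash
python3 -m jog '{"fingers":[0.5,0.5,0.5,0.5,0.5],"dp":[[0,-25,0],[0,-65,-2],[0,-105,-3],[0,-140,-3],[0,-155,-4]],"twist":[0,0,0,0,0]}';python3 -m jog '{"fingers":[0.5,0.5,0.5,0.5,0.5],"dp":[[0,-30,-1],[0,-60,-2],[0,-83,-2],[0,-83,-2],[0,-83,-2]],"twist":[0,0,0,0,0]}';python3 -c "
from h import *
go(.571,-.351,.068,98)"
```

```text
time_s: 23.8
tcp_pos: [0.5615, -0.2714, 0.1673]
eef_rot: [5.4, 89.2, 13.2]
contact_force: [-0.6, 0.7, -2.7]
gripper_width: 0.0551
time_s: 24.3
tcp_pos: [0.5702, -0.3537, 0.1658]
eef_rot: [11.8, 89.3, 19.5]
contact_force: [0.4, -0.2, -3.1]
gripper_width: 0.0554
dp [97.9  2.3 -0. ] twist -0.3 jaw now 97.7 j6 -66.6 down [ 0.012  0.004 -1.   ]
```

```bash
python3 -m jog '{"fingers":[0.5,0.5,0.5,0.5,0.5],"dp":[[25,2,0],[60,2,0],[85,2,0],[96,2,0],[96,2,0]],"twist":[0,0,0,0,0]}';python3 -c "
from h import *
go(.571,-.351,.063,98)"
```

```text
time_s: 24.8
tcp_pos: [0.5701, -0.3501, 0.0682]
eef_rot: [23.9, 89.4, 31.7]
contact_force: [-0.3, 0.8, -2.4]
gripper_width: 0.0551
dp [ 5.2 -1.1  0.7] twist -0.2 jaw now 97.8 j6 -66.8 down [ 0.009  0.005 -1.   ]
```

```bash
python3 -m jog '{"fingers":[0.5,0.5,0.5,0.5,0.5],"dp":[[1,-1,1],[3,-1,1],[5,-1,1],[5.5,-1,1],[5.5,-1,1]],"twist":[0,0,0,0,0]}'
```

```text
time_s: 25.3
tcp_pos: [0.5716, -0.351, 0.0634]
eef_rot: [19.5, 89.4, 27.3]
contact_force: [-0.3, 0.8, -0.6]
gripper_width: 0.0552
```

```bash
python3 -m jog '{"fingers":[0.5,0.5,0.5,0.5,0.5],"dp":[[0.5,0,0],[1,0,0],[1,0,0],[1,0,0],[1,0,0]],"twist":[0,0,0,0,0]}';python3 -m jog '{"fingers":[0.68,0.75,0.85,1,1],"dp":[[0,0,0],[0,0,0],[0,0,0],[0,0,0],[0,0,0]],"twist":[0,0,0,0,0]}';python3 -m jog '{"fingers":[1,1,1,1,1],"dp":[[0,0,0],[-30,0,0],[-75,0,1],[-120,0,1],[-120,0,1]],"twist":[0,0,0,0,0]}';python3 -m jog '{"fingers":[1,1,1,1,1],"dp":[[-25,0,30],[-50,0,60],[-50,0,60],[-50,0,60],[-50,0,60]],"twist":[0,0,0,0,0]}';python3 -c "
from h import *
c=r.capture('wrist'); np.save('Wj3.npy',c,allow_pickle=True); cv2.imwrite('pics/j3.png',c['frame'][:,:,::-1])
go(.5535,.115,.24,98)"
```

```text
time_s: 25.8
tcp_pos: [0.572, -0.3511, 0.0633]
eef_rot: [15.6, 89.3, 23.4]
contact_force: [-0.3, 1.9, 5.6]
gripper_width: 0.0555
time_s: 26.3
tcp_pos: [0.5719, -0.3511, 0.0631]
eef_rot: [16.3, 89.4, 24.1]
contact_force: [-0.5, 0.6, -1.4]
gripper_width: 0.0838
time_s: 26.8
tcp_pos: [0.575, -0.3535, 0.191]
eef_rot: [-9.9, 88.8, -2.1]
contact_force: [1.0, -0.2, 0.1]
gripper_width: 0.0875
time_s: 27.3
tcp_pos: [0.6326, -0.345, 0.241]
eef_rot: [-7.5, 88.9, 0.3]
contact_force: [0.2, -0.1, -0.7]
gripper_width: 0.0875
dp [-4.000e-01  4.666e+02 -1.570e+01] twist -0.2 jaw now 97.8 j6 -68.8 down [ 0.019 -0.    -1.   ]
```

View pics/j3.png

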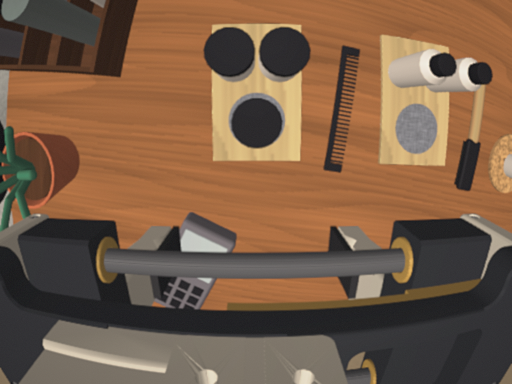

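The jar stands upright on its pad, lid at (257,123), with the ring around it, and the spray tray's pad (416,128) is free. Now the can.

```bash
python3 -c "
from h import *
c=np.load('Wj3.npy',allow_pickle=True).item()
m=hsvmask(c,(0,0,0),(180,255,80),(222,85,292,150)); print('lid',rect(c,m,.088)[:3])
tray('jar',c,(205,15,310,168))"
python3 -m jog '{"fingers":[1,1,1,1,1],"dp":[[0,40,-2],[0,85,-4],[0,130,-5],[0,165,-6],[0,165,-6]],"twist":[0,0,0,0,0]}';python3 -m jog '{"fingers":[1,1,1,1,1],"dp":[[0,40,-2],[0,85,-4],[0,130,-5],[0,165,-6],[0,165,-6]],"twist":[0,0,0,0,0]}';python3 -m jog '{"fingers":[1,1,1,1,1],"dp":[[0,40,-2],[0,85,-4],[0,135,-4],[0,135,-4],[0,135,-4]],"twist":[0,0,0,0,0]}';python3 -c "
from h import *
c=r.capture('wrist'); np.save('Wm.npy',c,allow_pickle=True); cv2.imwrite('pics/m.png',c['frame'][:,:,::-1])
m=hsvmask(c,(0,0,0),(180,255,80),(220,140,300,222)); print('cap',rect(c,m,.126)[:3])
go(.5535,.115,.085,98)"
```

```text
lid (array([ 572. , -351.3]), array([53.1, 52.7]), 7.9)
jar (array([ 532.2, -356.7]), array([188.7, 119.1]), 7.8) pad [ 571.8 -351.3] 7.8
time_s: 27.85
tcp_pos: [0.6027, -0.1792, 0.2406]
eef_rot: [-5.4, 88.9, 2.5]
contact_force: [0.6, -1.4, -0.1]
gripper_width: 0.0875
time_s: 28.35
tcp_pos: [0.5729, -0.0141, 0.2401]
eef_rot: [-4.1, 88.9, 4.0]
contact_force: [0.7, 0.1, 0.8]
gripper_width: 0.0874
time_s: 28.85
tcp_pos: [0.5495, 0.1191, 0.2394]
eef_rot: [-5.9, 89.0, 2.3]
contact_force: [-0.4, -0.9, -0.3]
gripper_width: 0.0876
cap (array([551.7, 116.4]), array([27.4, 24.6]), 8.3)
dp [154.5  -3.5   0.5] twist 0.1 jaw now 98.1 j6 -114.5 down [ 0.018  0.001 -1.   ]
```

```bash
python3 -m jog '{"fingers":[1,1,1,1,1],"dp":[[0,-3,-0.5],[40,-3,-0.5],[80,-3,-0.5],[120,-3,-0.5],[154,-3,-0.5]],"twist":[0,0,0,0,0]}';python3 -m jog '{"fingers":[0.75,0.65,0.6,0.5,0.4],"dp":[[0,0,0],[0,0,0],[0,0,0],[0,0,0],[0,0,0]],"twist":[0,0,0,0,0]}' 15; python3 -m jog '{"fingers":[0.3,0.3,0.3,0.3,0.3],"dp":[[0,0,0],[0,0,0],[0,0,0],[0,0,0],[0,0,0]],"twist":[0,0,0,0,0]}' 25; python3 -m jog '{"fingers":[0.3,0.3,0.3,0.3,0.3],"dp":[[0,0,0],[-20,0,0],[-60,0,0],[-90,0,0],[-90,0,0]],"twist":[0,0,0,0,0]}' 25; python3 -c "
from h import *
go(.541,-.114,.173,98)"
```

```text
time_s: 29.4
tcp_pos: [0.5521, 0.1131, 0.0836]
eef_rot: [-6.8, 89.0, 1.2]
contact_force: [0.2, 0.4, -0.7]
gripper_width: 0.0878
time_s: 29.9
tcp_pos: [0.5529, 0.1135, 0.0852]
eef_rot: [-3.2, 88.9, 4.8]
contact_force: [-0.2, -0.1, -0.5]
gripper_width: 0.053
time_s: 30.4
tcp_pos: [0.5538, 0.1142, 0.0861]
eef_rot: [-1.2, 88.7, 6.9]
contact_force: [-1.8, 2.2, 6.3]
gripper_width: 0.0397
time_s: 30.9
tcp_pos: [0.5539, 0.1147, 0.1804]
eef_rot: [2.0, 88.4, 10.0]
contact_force: [-0.9, 1.0, 0.1]
gripper_width: 0.0266
dp [   5.9 -224.6  -45.2] twist 0.1 jaw now 98.1 j6 -114.2 down [ 0.028  0.005 -1.   ]
```

```bash
python3 -c "
from h import *
c=r.capture('side'); d=r.capture('wrist')
a=cv2.resize(c['frame'][130:290,120:320],(500,400),interpolation=cv2.INTER_CUBIC); b=cv2.resize(d['frame'],(300,225))
im=np.zeros((400,800,3),np.uint8); im[:,:500]=a; im[:225,500:]=b; cv2.imwrite('pics/chk.png',im[:,:,::-1])"
```

```text
(no output)
```

View pics/chk.png

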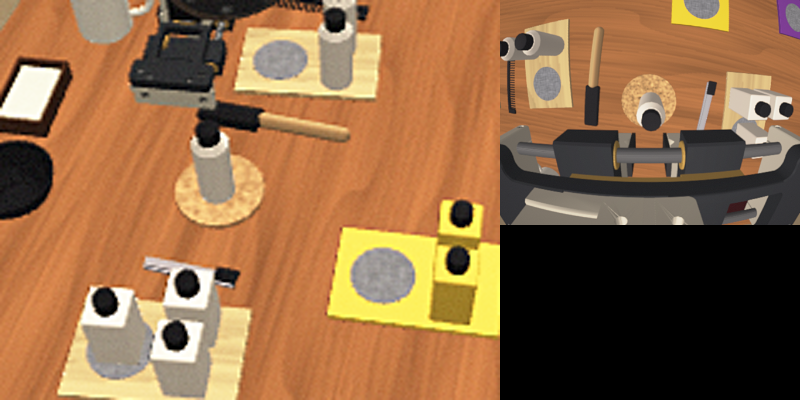

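The can still stands upright on the mat, but the grip slipped and the fingers are now closed above it. I locate the can again with all three cameras.

```bash
python3 -m jog '{"fingers":[1,1,1,1,1],"dp":[[-20,0,20],[-50,0,50],[-60,0,80],[-60,0,80],[-60,0,80]],"twist":[0,0,0,0,0]}'; python3 -c "
from h import *
c=r.capture('wrist'); S=r.capture('scene'); D=r.capture('side'); np.save('C3.npy',dict(w=c,s=S,d=D),allow_pickle=True)
def cap(c,box):
    m=hsvmask(c,(0,0,0),(180,255,80),box); v,u=np.nonzero(m); return (u.mean(),v.mean()),(u.min(),u.max(),v.min(),v.max()),m
def cc(c,boxes):
    H=cv2.cvtColor(c['frame'],cv2.COLOR_RGB2HSV); m=cv2.inRange(H,(0,0,0),(180,255,80)); k,l,st,ce=cv2.connectedComponentsWithStats(m); x0,y0,x1,y1=boxes
    return [(st[i],ce[i].round(1)) for i in range(1,k) if x0<ce[i][0]<x1 and y0<ce[i][1]<y1 and st[i,4]>15]
print('scene',cc(S,(220,180,280,250)));print('side',cc(D,(185,160,235,210)));print('w',cc(c,(200,90,310,220)))
cv2.imwrite('pics/c3.png',c['frame'][:,:,::-1])
go(.5535,.115,.3,98)"
```

```text
time_s: 31.5
tcp_pos: [0.6289, 0.1246, 0.2357]
eef_rot: [-1.7, 88.9, 6.3]
contact_force: [-1.6, 0.0, -0.1]
gripper_width: 0.0606
scene [(array([244, 201,  10,  10,  83], dtype=int32), array([248.2, 205.4]))]
side [(array([198, 170,  28,  19, 307], dtype=int32), array([209.2, 177.8]))]
w [(array([244,  96,  28,  27, 590], dtype=int32), array([257.8, 109. ]))]
dp [-64.7   1.  -74.2] twist 0.0 jaw now 98.0 j6 -111.0 down [ 0.02   0.002 -1.   ]
```

View pics/c3.png

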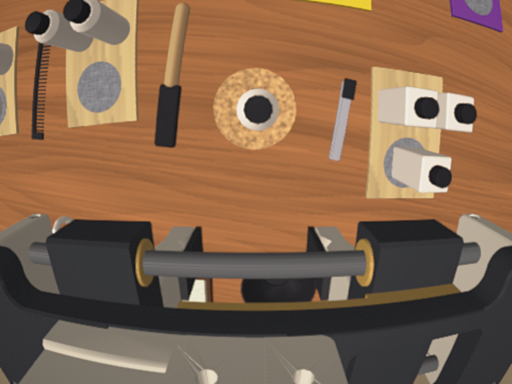

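The can stands upright near the mat's centre, cap at (258,109), seen from nearly overhead.

```bash
python3 -c "
from h import *
C=np.load('C3.npy',allow_pickle=True).item(); c=C['w']
print(plane(wray(c,(257.8,109.0)),.126), 'tri',tri(wray(c,(257.8,109)),ray(C['s'],(248.2,205.4))))
m=hsvmask(c,(14,100,130),(28,170,255),(205,60,305,155)); print('mat',rect(c,m,.008)[:3])
m=hsvmask(c,(0,0,170),(180,45,255),(230,80,290,140)); print('body',rect(c,m,.098)[:3])
go(.5525,.116,.16,98)"
```

```text
[[0.55388039 0.11727278]] tri [0.55396806 0.11715656 0.11799445]
mat (array([552.8, 114. ]), array([108.6, 109.7]), 8.0)
body (array([553.2, 115.3]), array([38.7, 41.2]), 65.0)
dp [ 75.2   2.2 -77.8] twist 0.0 jaw now 98.0 j6 -111.0 down [ 0.02   0.002 -1.   ]
```

```bash
python3 -m jog '{"fingers":[1,1,1,1,1],"dp":[[0,1,-45],[0,1.5,-77],[20,1.5,-77],[50,1.5,-77],[75,1.5,-77]],"twist":[0,0,0,0,0]}'; python3 -c "
from h import *
go(.5535,.1155,.084,98)"
```

```text
time_s: 32.15
tcp_pos: [0.552, 0.1153, 0.1594]
eef_rot: [0.3, 88.8, 8.4]
contact_force: [-0.6, -0.1, -0.7]
gripper_width: 0.0877
dp [75.4  0.  -0.1] twist 0.1 jaw now 98.1 j6 -114.3 down [ 0.02   0.003 -1.   ]
```

```bash
python3 -m jog '{"fingers":[1,1,1,1,1],"dp":[[25,0,0],[50,0,0],[65,0,0],[75,0,0],[75,0,0]],"twist":[0,0,0,0,0]}';python3 -m jog '{"fingers":[1,1,1,1,1],"dp":[[1,0,0],[2,0,0],[3,0,0],[4,0,0],[4,0,0]],"twist":[0,0,0,0,0]}'; python3 -c "
from h import *
go(.5535,.1155,.079,98)"
```

```text
time_s: 32.65
tcp_pos: [0.5523, 0.115, 0.0832]
eef_rot: [-2.5, 89.0, 5.5]
contact_force: [-0.5, 0.3, 0.2]
gripper_width: 0.0875
time_s: 33.15
tcp_pos: [0.5524, 0.115, 0.0793]
eef_rot: [-2.1, 89.0, 6.0]
contact_force: [-0.7, 0.1, -1.1]
gripper_width: 0.0874
dp [0.3 0.3 1.1] twist 0.1 jaw now 98.1 j6 -114.3 down [ 0.018  0.002 -1.   ]
```

```bash
python3 -m jog '{"fingers":[0.75,0.65,0.6,0.55,0.5],"dp":[[0,0,0],[0,0,0],[0,0,0],[0,0,0],[0,0,0]],"twist":[0,0,0,0,0]}' 20; python3 -m jog '{"fingers":[0.46,0.46,0.46,0.46,0.46],"dp":[[0,0,0],[0,0,0],[0,0,0],[0,0,0],[0,0,0]],"twist":[0,0,0,0,0]}'; python3 -c "
from h import *
go(.5535,.1155,.079,98)"
```

```text
time_s: 33.65
tcp_pos: [0.5525, 0.115, 0.0794]
eef_rot: [-1.9, 89.0, 6.2]
contact_force: [0.3, -0.0, -0.0]
gripper_width: 0.0534
time_s: 34.15
tcp_pos: [0.5526, 0.1152, 0.0794]
eef_rot: [-1.4, 88.9, 6.6]
contact_force: [0.7, 1.4, 0.4]
gripper_width: 0.0427
dp [0.4 0.2 1. ] twist 0.1 jaw now 98.1 j6 -114.3 down [ 0.018  0.002 -1.   ]
```

```bash
python3 -m jog '{"fingers":[0.4,0.4,0.4,0.4,0.4],"dp":[[0,0,0],[0,0,0],[0,0,0],[0,0,0],[0,0,0]],"twist":[0,0,0,0,0]}' 25; python3 -m jog '{"fingers":[0.4,0.4,0.4,0.4,0.4],"dp":[[-2,0,0],[-5,0,0],[-8,0,0],[-12,0,0],[-12,0,0]],"twist":[0,0,0,0,0]}'
```

```text
time_s: 34.65
tcp_pos: [0.5525, 0.1152, 0.0794]
eef_rot: [-1.3, 88.9, 6.8]
contact_force: [0.4, 2.1, 1.5]
gripper_width: 0.0424
time_s: 35.15
tcp_pos: [0.5527, 0.1153, 0.0921]
eef_rot: [-0.5, 88.9, 7.6]
contact_force: [-0.1, -1.1, -2.0]
gripper_width: 0.0425
```

```bash
python3 -m jog '{"fingers":[0.4,0.4,0.4,0.4,0.4],"dp":[[-10,0,0],[-25,0,0],[-45,0,0],[-60,0,0],[-60,0,0]],"twist":[0,0,0,0,0]}'; python3 -c "
from h import *
go(.540,-.115,.155,98)"
```

```text
time_s: 35.65
tcp_pos: [0.5529, 0.1157, 0.155]
eef_rot: [2.6, 88.6, 10.7]
contact_force: [-0.2, 1.3, -2.2]
gripper_width: 0.0425
dp [  -1.4 -226.6  -45.2] twist 0.1 jaw now 98.1 j6 -114.3 down [ 0.023  0.004 -1.   ]
```

```bash
python3 -m jog '{"fingers":[0.4,0.4,0.4,0.4,0.4],"dp":[[0,-15,-3],[0,-40,-8],[0,-75,-15],[0,-105,-21],[0,-120,-24]],"twist":[0,0,0,0,0]}';python3 -m jog '{"fingers":[0.4,0.4,0.4,0.4,0.4],"dp":[[0,-30,-6],[0,-60,-12],[0,-85,-17],[0,-106,-21],[0,-106,-21]],"twist":[0,0,0,0,0]}'; python3 -c "
from h import *
go(.540,-.115,.084,98)"
```

```text
time_s: 36.15
tcp_pos: [0.5448, -0.0091, 0.1534]
eef_rot: [2.2, 88.7, 10.2]
contact_force: [-0.0, 0.4, -1.5]
gripper_width: 0.0424
time_s: 36.65
tcp_pos: [0.5379, -0.1192, 0.1521]
eef_rot: [2.1, 88.8, 10.0]
contact_force: [-0.4, 0.8, -2.6]
gripper_width: 0.0426
dp [68.1  3.8  1.3] twist -0.1 jaw now 97.9 j6 -90.0 down [ 0.02   0.004 -1.   ]
```

```bash
python3 -m jog '{"fingers":[0.4,0.4,0.4,0.4,0.4],"dp":[[15,3.5,1],[35,3.5,1],[55,3.5,1],[65,3.5,1],[67,3.5,1]],"twist":[0,0,0,0,0]}'; python3 -c "
from h import *
go(.540,-.115,.079,98)"
```

```text
time_s: 37.15
tcp_pos: [0.5388, -0.1152, 0.0837]
eef_rot: [3.0, 89.0, 10.8]
contact_force: [0.1, 0.9, -2.6]
gripper_width: 0.0424
dp [4.7 0.  1.1] twist -0.1 jaw now 97.9 j6 -90.4 down [ 0.018  0.003 -1.   ]
```

```bash
python3 -m jog '{"fingers":[0.4,0.4,0.4,0.4,0.4],"dp":[[1,0,1],[2.5,0,1],[4,0,1],[4.7,0,1],[4.7,0,1]],"twist":[0,0,0,0,0]}'
```

```text
time_s: 37.65
tcp_pos: [0.5402, -0.115, 0.0795]
eef_rot: [2.6, 88.9, 10.5]
contact_force: [0.8, 1.0, -1.6]
gripper_width: 0.0426
```

```bash
python3 -m jog '{"fingers":[0.4,0.4,0.4,0.4,0.4],"dp":[[0.5,0,0],[1,0,0],[1.3,0,0],[1.3,0,0],[1.3,0,0]],"twist":[0,0,0,0,0]}'
```

```text
time_s: 38.15
tcp_pos: [0.5413, -0.1149, 0.0793]
eef_rot: [1.3, 88.8, 9.2]
contact_force: [-1.0, 2.1, 6.4]
gripper_width: 0.0425
```

In contact at 6 N. I release, lift, move aside and check all three.

```bash
python3 -m jog '{"fingers":[0.55,0.65,0.8,1,1],"dp":[[0,0,0],[0,0,0],[0,0,0],[0,0,0],[0,0,0]],"twist":[0,0,0,0,0]}';python3 -m jog '{"fingers":[1,1,1,1,1],"dp":[[0,0,0],[-25,0,0.5],[-65,0,1],[-110,0,2],[-110,0,2]],"twist":[0,0,0,0,0]}';python3 -m jog '{"fingers":[1,1,1,1,1],"dp":[[-45,0,20],[-90,0,40],[-110,0,80],[-110,0,80],[-110,0,80]],"twist":[0,0,0,0,0]}';python3 -c "
from h import *
c=r.capture('wrist'); S=r.capture('scene'); np.save('Wf.npy',c,allow_pickle=True)
tray('spray',c,(205,15,310,200))
im=np.zeros((384,800,3),np.uint8); im[:,:400]=c['frame'][:,60:460]; im[:,400:]=cv2.resize(S['frame'][120:340,80:380],(400,293)).repeat(1,0)[:293] if False else 0
b=cv2.resize(S['frame'][120:340,80:380],(400,293)); im[:293,400:]=b; cv2.imwrite('pics/final.png',im[:,:,::-1])
print(r.get_state()['tcp_pos'])"
```

```text
time_s: 38.65
tcp_pos: [0.5412, -0.1149, 0.0792]
eef_rot: [1.2, 88.8, 9.1]
contact_force: [-0.2, -0.2, -0.3]
gripper_width: 0.0745
time_s: 39.15
tcp_pos: [0.5446, -0.1154, 0.1958]
eef_rot: [-3.0, 88.2, 5.0]
contact_force: [0.1, 0.1, -0.6]
gripper_width: 0.0878
time_s: 39.65
tcp_pos: [0.621, -0.1042, 0.3076]
eef_rot: [-2.2, 88.2, 5.7]
contact_force: [0.3, -0.0, -1.2]
gripper_width: 0.0873
spray (array([ 500.6, -121.1]), array([188.7, 119.4]), 8.5) pad [ 540.2 -115.2] 8.5
[ 0.61951001 -0.10456009  0.30688032]
```

View pics/final.png

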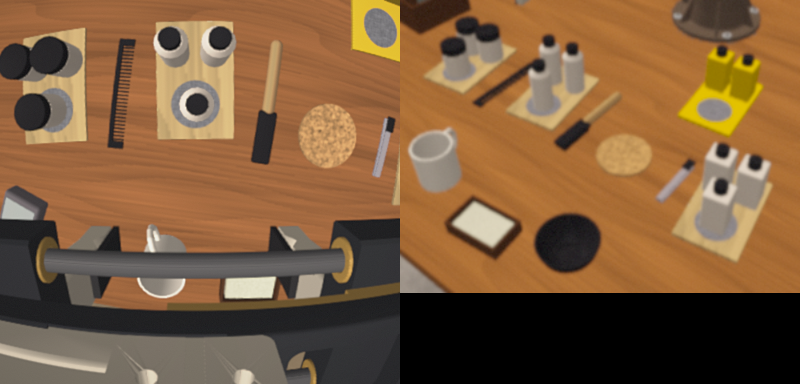

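All three testers stand upright on their own trays, the mat is empty, and the comb, brush and clip lie as at the start. A last numeric check of the can, then I hand in.

```bash
python3 -c "
from h import *
c=np.load('Wf.npy',allow_pickle=True).item()
m=hsvmask(c,(0,0,0),(180,255,80),(235,85,280,122)); print('cap',rect(c,m,.126)[:3])
m=hsvmask(c,(0,0,90),(180,45,180),(225,70,290,140),False); print('pad',rect(c,m,.008)[:3])
print(r.close_job())"
```

```text
cap (array([ 541.9, -113. ]), array([23.5, 24.3]), 8.1)
pad (array([ 540.7, -114.8]), array([72.4, 74.4]), 8.0)
the job is handed in; nothing more can be done
None
```

All three testers now stand upright on the pads of their own trays, and I handed the job in at about 40 s of robot time. I set the spray can down on the cork mat first. Then the square bottle went to its tray, the jar to its tray, and the can from the mat to the spray tray.

**Last checks with the wrist camera:**

| Tester | Distance from the middle of its pad |
|---|---|
| Jar | about 0.3 mm |
| Square bottle | about 2.4 mm |
| Spray can | about 2.2 mm |

In the final pictures the mat is empty, and the comb, hairbrush and clip look to be where they started; I did not measure them.

**What went wrong:**
- **Slipped grip:** the first pick of the can from the mat slipped, because the fingers were a few millimetres too high and slid off it. The can stayed upright, and I took it again lower with a firm hold.
- **Spray can width:** it read about 42.5 mm between the fingers instead of the stated 44 mm. I did not explain this.
- **Tool tilt:** the tool drifted to about 1 to 2 degrees off vertical over the run. Only the jog commands' fixed axes were available, so I could not correct it, but the testers still stand upright.
- **Camera against arm reading:** the wrist camera and the measured arm position differed by about 1 to 2 mm sideways.

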